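# Sweep the coat buttons into the sorting frame

## Robot

A 6-joint arm with a two-finger parallel gripper is mounted at the origin on the work surface. World frame = base frame: x ahead of the robot, y to its left, z up, the work surface at z = 0. Lengths are in mm, angles in degrees, forces in N, time in s.
With the tool pointing down it reaches from about 300 to 850 mm from the base axis. Payload 4.2 kg.
Tool frame: the origin (TCP) lies between the finger pads; the fingertips stand 11 mm ahead of it and the grasp point (between the pads) lies 8 mm behind it (env.tips_ahead is the distance from the TCP to the fingertips, in mm); z points along the fingers, y is the line along which they close (so a half turn about z gives the same grasp; the last joint's range is limited). The gripper opens to 91 mm and grips with 3 to 60 N. Pads are 32 mm wide; open, the fingers measure 118 mm over their backs; the gripper's body (76 mm by 178 mm) begins 60 mm behind the grasp point.
Start: joints at [74.828, 18.312, 89.639, -0, 72.044, -1.146], TCP at [139.36, 557.875, 185.476] pointing down, gripper open.
Joint ranges: [-177.97, 177.97], [-48.28, 115.42], [12.27, 149.76], [-77.06, 257.06], [2.81, 150.46], [-146.56, 146.56]. Speed limits (degrees/s): [147.25, 147.25, 180, 180, 180, 180].

## Interface

Orientations are given as [roll, pitch, yaw] about the fixed x, y, z axes, in that order (R = Rz(yaw) Ry(pitch) Rx(roll)).
In Python, from workcell import env, cams gives the robot as it stands.
- The arm moves only by the tool step_arm, never from a script. Its arguments are lists of equal length, an entry for each row: "linear": the shift along the tool's x, y, z in units of 30 cm (1.0 is 30 cm), a list of three; "turn": the turn about the tool's z in units of 360 degrees (1.0 is 360 degrees). In form: {"linear": [[tx, ty, tz], ...], "turn": [turn, ...]}. A call has 1 to 20 rows; each row is the pose to reach, as a shift and turn from the pose commanded when the call began, along the tool's axes at that moment, turning the shorter way round; what a row does not reach only later rows make up. A row lasts 1/8 s, in which the tool goes at most 62.5 mm and 10.7 degrees, less where a joint would pass 70% of its speed; a pose out of reach is approached as far as the arm can. A call with a number of a shift or a turn outside -1 to 1 is refused whole. A call with a gripper value outside its range is refused whole. "fingers" is the closure, from -1 (fully open) to 1 (shut), so that 0 is half open, set as the call begins (left out, the last holds). The fingers move at their own pace and stop on an object; "force" is the grip in N (left out, the last holds). Time passes only in rows, so rows that repeat a pose let the fingers close. It gives the time, the measured TCP pose, the force, the opening and the grip force at its end, in the units of the state.
- env.state(): the state, without advancing time (a new reading comes with each control period).
- cams.grab_frame(name): name is "side" or "top"; returns a dict with "color" (384x512x3 uint8, blue, green, red), "fx", "fy", "cx", "cy" (pixels), "extrinsics" (4x4, takes a point from camera to world coordinates). Camera axes: x right, y down, z forward; pixel columns grow to the right and rows downward; lengths in mm; the calibration is good to about 2 mm. A picture is of the moment at which its call begins. There is no depth.
- env.job_done(): hands the job in; it is judged then, once.
The state is a dict: "time_s": time; "qpos": joint angles; "qvel": joint speeds; "effort": joint torques, N m; "ee_pos": TCP position; "ee_rot": TCP orientation; "force": force on the tool from outside, world axes, zero at the start; "torque": the same for the moment, N m; "gripper_width": finger opening in mm; "gripper_force": force on a finger pad.
Only numpy, scipy, OpenCV 4.12 (cv2) and the standard library are available. Lean on these libraries where they do the work, as an engineer would, in place of code of your own. Each camera call takes 0.05 s, during which the arm holds its last target. There are 200 camera calls.

## Task

Clear the craft table: with the fingertips, sweep the three loose wooden buttons along the table top, through the open side of the three-sided wooden sorting frame, and leave all three lying flat and wholly inside it. Only push them: do not pinch them, drag them from on top or lift them, and leave the thread reel, soap and tub standing where they are.

Things in the scene. Friction and masses are not known exactly. Their poses are not given: they have to be found in the camera images.
- frame: Fixed three-sided frame of plywood bars (10 mm thick, 22 mm high) on the table, no floor. Origin: on the table, centre of the enclosed 110 x 170 mm. Its x points from mouth to back: back bar's inner face at x = +55 mm, side bars' inner faces at y = +-85 mm from x = -55 to +55, open mouth at x = -55. The mouth looks to world -y (robot's right), give or take 20 degrees.
- button1_center (a point): Wooden coat button 1 of 3, all alike: loose flat disc of brown wood, 40 mm diameter, 10 mm thick, edges slightly rounded, 14 g, lying flat on the table. This point is its centre, 5 mm above its underside. It slides without rolling and stops at once when the push stops.
- button2_center (a point): Wooden coat button 2 of 3, all alike: loose flat disc of brown wood, 40 mm diameter, 10 mm thick, edges slightly rounded, 14 g, lying flat on the table. This point is its centre, 5 mm above its underside. It slides without rolling and stops at once when the push stops.
- button3_center (a point): Wooden coat button 3 of 3, all alike: loose flat disc of brown wood, 40 mm diameter, 10 mm thick, edges slightly rounded, 14 g, lying flat on the table. This point is its centre, 5 mm above its underside. It slides without rolling and stops at once when the push stops.
- reel: Bystander: thread reel standing upright among the buttons, 34 mm diameter, 42 mm high, pale wooden ends and grey winding, light (45 g) and easily knocked over. Origin at the centre of its underside. Leave it where it is.
- soap: Bystander: bar of off-white soap, 75 x 48 x 24 mm, lying beyond the buttons. Origin at the centre of its underside.
- tub: Bystander: square white food tub with a red lid, 96 x 96 x 45 mm, beyond the work area. Origin at the centre of its underside.

How it is judged (in metres and radians):
At the end, for the whole second after the job is handed in: All three buttons rest flat on the table inside the frame (centre at least 12 mm past the line of the mouth and within the three bars, centre less than 12 mm above the table, at rest), and the reel, soap and tub are within 15 mm of where they started (x of button1_center in the frame of frame between -0.043 and 0.055 m and y of button1_center in the frame of frame between -0.085 and 0.085 m and height (world z) of each of button1_center, button2_center, button3_center below 0.012 m and linear speed of each of button1, button2, button3 below 0.02 m/s and x of button2_center in the frame of frame between -0.043 and 0.055 m and y of button2_center in the frame of frame between -0.085 and 0.085 m and x of button3_center in the frame of frame between -0.043 and 0.055 m and y of button3_center in the frame of frame between -0.085 and 0.085 m and distance of each of reel, soap, tub from where it was at the start of the episode below 0.015 m); the robot touches nothing.
It fails at once if a button is lifted off the table (its centre more than 30 mm up) (height (world z) of any of button1_center, button2_center, button3_center above 0.03 m).
It fails at once if a button is pinched between the fingers or dragged from on top (fingers touching it while the grasp point is low over its centre) ((horizontal distance between the grasp point and button1_center below 0.01 m and height (world z) of the grasp point below 0.045 m and contact force between the fingers and button1 above 0.5 N) or (horizontal distance between the grasp point and button2_center below 0.01 m and height (world z) of the grasp point below 0.045 m and contact force between the fingers and button2 above 0.5 N) or (horizontal distance between the grasp point and button3_center below 0.01 m and height (world z) of the grasp point below 0.045 m and contact force between the fingers and button3 above 0.5 N)).
It fails at once if the reel, soap or tub is moved by more than 15 mm (distance of any of reel, soap, tub from where it was at the start of the episode above 0.015 m).
It fails at once if the reel is tipped (angle between reel's own z axis and vertical above 0.35 rad).
It also fails if it takes over 72 s, if anything falls off the work surface, if the arm or the gripper's body presses on something with over 40 N, if the wrist force passes 120 N, or if a joint passes its speed limit or range.

## Working session

There is one attempt and no reset: what is moved stays moved. The work goes in short steps, Python scripts to look and compute and a tool call to move; the robot and the scene stay as the last step left them, time stands still between calls to the robot, and variables do not carry over. Pictures are saved under pics/ and viewed, at most 10 in all, crops included, and the job is handed in when it is done.

Besides the shell and the picture viewer there is one more tool, called after "Call:" by a JSON object that holds its "api" and its "payload". step_arm: Moves the arm, as the interface text tells. Its arguments: {"type":"object","properties":{"linear":{"type":"array"},"turn":{"type":"array"},"fingers":{"type":"number"},"force":{"type":"number"}},"required":["linear","turn"]}

```bash
mkdir -p pics
cat > h.py <<'E'
import numpy as np, cv2
from workcell import env, cams
def px2w(f,u,v,z):
    d=np.array([(u-f["cx"])/f["fx"],(v-f["cy"])/f["fy"],1.]);T=np.array(f["extrinsics"])
    d=T[:3,:3]@d;o=T[:3,3];return o+d*(z-o[2])/d[2]
def w2px(f,p):
    T=np.array(f["extrinsics"]);q=T[:3,:3].T@(np.array(p)-T[:3,3]);return q[0]/q[2]*f["fx"]+f["cx"],q[1]/q[2]*f["fy"]+f["cy"]
E
python3 - <<'E'
from h import *
a=cams.grab_frame("top");b=cams.grab_frame("side")
cv2.imwrite("pics/a.png",cv2.resize(a["color"],(800,600)));cv2.imwrite("pics/b.png",cv2.resize(b["color"],(800,600)))
for f in(a,b):
  print(f["fx"],np.round(f["extrinsics"],2).tolist())
  for u,v in((0,0),(511,0),(511,383),(0,383)):print(px2w(f,u,v,0).round())
s=env.state();print(s)
E
```

```text
360.0661136645472 [[0.01, -0.99, 0.12, 532.98], [-1.0, -0.01, -0.01, 44.11], [0.01, -0.12, -0.99, 832.86], [0.0, 0.0, 0.0, 1.0]]
[1108.  687.    0.]
[1128. -582.    0.]
[ 217. -516.    0.]
[213. 606.   0.]
447.76822993438793 [[0.99, -0.05, 0.09, 517.75], [-0.11, -0.49, 0.86, -880.07], [-0.0, -0.87, -0.5, 568.06], [0.0, 0.0, 0.0, 1.0]]
[-1630.  4506.     0.]
[3697. 3857.    0.]
[ 935. -489.    0.]
[ 189. -409.    0.]
{'time_s': 0.1, 'qpos': array([ 7.48298887e+01,  1.83490639e+01,  8.96990746e+01, -1.14234140e-03,
        7.20441559e+01, -1.14372055e+00]), 'qvel': array([ 0.04843542, -0.12444096, -0.2209502 , -0.06260862,  0.1203267 ,
       -0.08815865]), 'effort': array([ 5.24346433e-04, -4.13332772e+01, -2.32509255e+01,  7.30965030e-02,
        4.21612593e-02, -5.40652297e-05]), 'ee_pos': array([139.21707677, 557.38189266, 184.6958209 ]), 'ee_rot': array([-1.79907702e+02, -7.56312689e-04,  1.65973962e+02]), 'force': array([-0.33536519,  0.29193053,  0.6552724 ]), 'torque': array([-0.01984678,  0.05340087, -0.01221829]), 'gripper_force': 0.0, 'gripper_width': 91.36584067888757}
```

View pics/a.png

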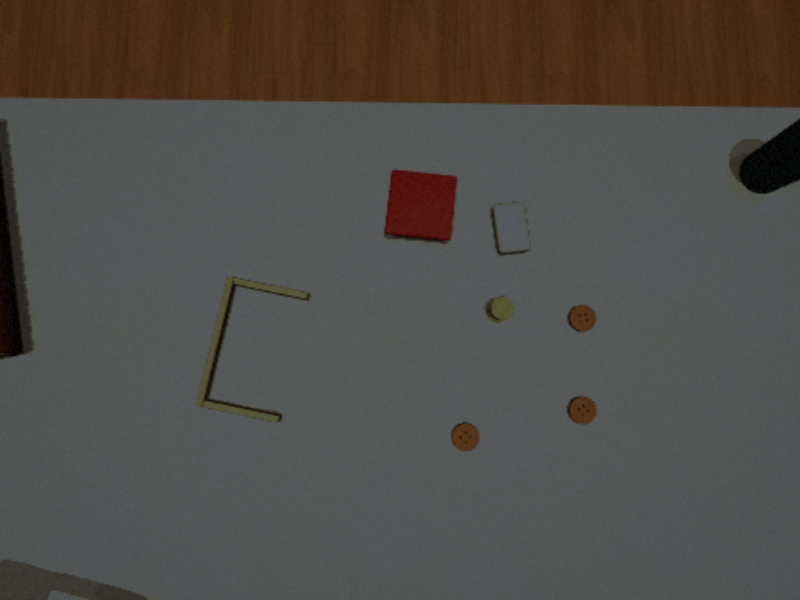

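View pics/b.png

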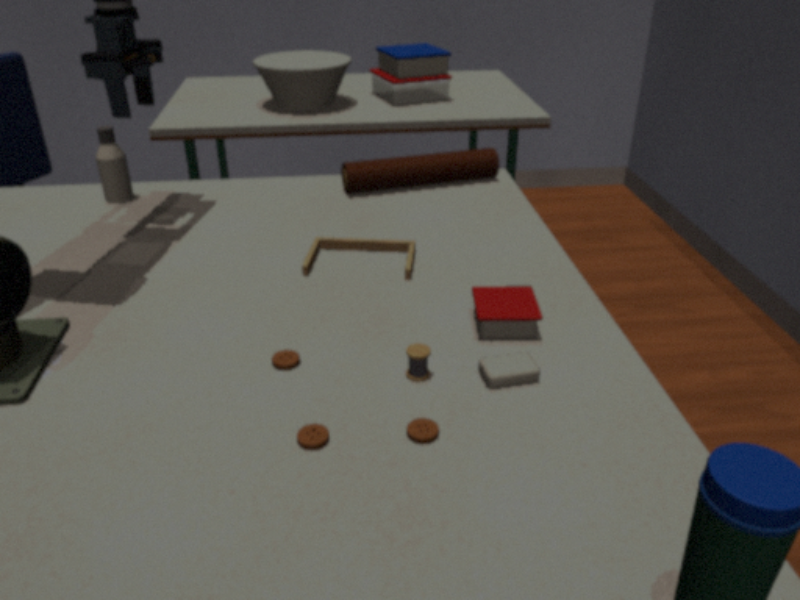

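The top view (800x600 scale) shows the frame with its back corners at (233,280) and (203,404) and its mouth tips at (309,296) and (281,419). The buttons are at (582,318), (582,410) and (465,436), the reel at (502,308), the soap at (511,228) and the tub at (420,206).

```bash
cat >> h.py <<'E'
def buttons(f):
    h=cv2.cvtColor(f["color"],cv2.COLOR_BGR2HSV)
    m=cv2.inRange(h,(3,120,60),(15,255,255));m[:90]=0;m[:,:40]=0
    m=cv2.morphologyEx(m,cv2.MORPH_CLOSE,np.ones((3,3)))
    c,_=cv2.findContours(m,cv2.RETR_EXTERNAL,cv2.CHAIN_APPROX_NONE)
    return [(px2w(f,*cv2.minEnclosingCircle(k)[0],8)[:2].round(1).tolist(),cv2.contourArea(k)) for k in c if cv2.contourArea(k)>60]
E
python3 - <<'E'
from h import *
f=cams.grab_frame("top");print(buttons(f))
for n,u,v,z in(("bt",232,279,22),("mt",309,296,22),("bb",202,403,22),("mb",281,418,22),("reel",502,308,42),("soap",511,228,24),("tub",420,206,45)):
  print(n,px2w(f,u*.64,v*.64,z)[:2].round(1))
h=cv2.cvtColor(f["color"],cv2.COLOR_BGR2HSV)
m=cv2.inRange(h,(18,70,70),(35,255,255));m[:120]=0
c,_=cv2.findContours(m,cv2.RETR_EXTERNAL,cv2.CHAIN_APPROX_NONE)
for k in c:
  if cv2.contourArea(k)>40:
    r=cv2.boxPoints(cv2.minAreaRect(k));z=42 if r[0][0]>260 else 22
    print(cv2.contourArea(k),[px2w(f,*p,z)[:2].round(1).tolist() for p in r])
E
```

```text
[([439.5, -43.5], 205.5), ([478.3, -213.9], 199.0), ([613.1, -216.8], 189.0), ([781.6, 22.5], 1322.5)]
bt [663.3 296.3]
mt [639.4 183.9]
bb [485.2 330.8]
mb [465.1 218.5]
reel [622.1 -93. ]
soap [ 742.9 -110.7]
tub [768.5  24.2]
151.5 [[606.3, -74.0], [641.1, -81.2], [635.3, -111.5], [600.5, -104.1]]
522.5 [[483.2, 339.8], [671.4, 305.8], [644.9, 187.0], [457.9, 224.2]]
```

Call:
{"api": "step_arm", "payload": {"linear": [[-0.733,-0.967,0],[-0.733,-0.967,0],[-0.733,-0.967,0],[-0.733,-0.967,0],[-0.733,-0.967,0],[-0.733,-0.967,0],[-0.733,-0.967,0],[-0.733,-0.967,0],[-0.733,-0.967,0],[-0.733,-0.967,0],[-0.733,-0.967,0],[-0.733,-0.967,0]], "turn": [0.243,0.243,0.243,0.243,0.243,0.243,0.243,0.243,0.243,0.243,0.243,0.243], "fingers": 0.52}}

```text
time_s: 1.65
ee_pos: [282.3, 223.3, 185.4]
ee_rot: [-180.0, 0.0, 78.6]
force: [0.2, -0.1, -0.2]
gripper_width: 21.7
gripper_force: 0.0
```

Call:
{"api": "step_arm", "payload": {"linear": [[-0.999,0.691,0],[-0.999,0.691,0],[-0.999,0.691,0],[-0.999,0.691,0],[-0.999,0.691,0],[-0.999,0.691,0],[-0.999,0.691,0],[-0.999,0.691,0],[-0.999,0.691,0.417],[-0.999,0.691,0.417],[-0.999,0.691,0.417],[-0.999,0.691,0.417],[-0.999,0.691,0.417]], "turn": [0,0,0,0,0,0,0,0,0,0,0,0,0]}}

```text
time_s: 3.28
ee_pos: [427.9, -112.1, 62.8]
ee_rot: [179.7, 0.0, 78.5]
force: [0.3, -0.7, -0.3]
gripper_width: 21.8
gripper_force: 0.0
```

Run:
```python
from h import *
f=cams.grab_frame("side");print([b for b in buttons(f)]);print(env.state()["ee_pos"],w2px(f,[439,-43.5,10]))
cv2.imwrite("pics/c.png",cv2.resize(f["color"][150:342,100:356],(800,600)))
```

```text
[([960.4, -446.1], 112.0), ([481.9, -218.1], 196.5), ([615.1, -219.4], 187.0), ([1006.7, -22.5], 14077.0), ([743.8, 777.9], 445.0)]
[ 427.6249432  -112.16907756   62.60614104] (np.float64(180.5929008516465), np.float64(227.79757173142622))
```

View pics/c.png

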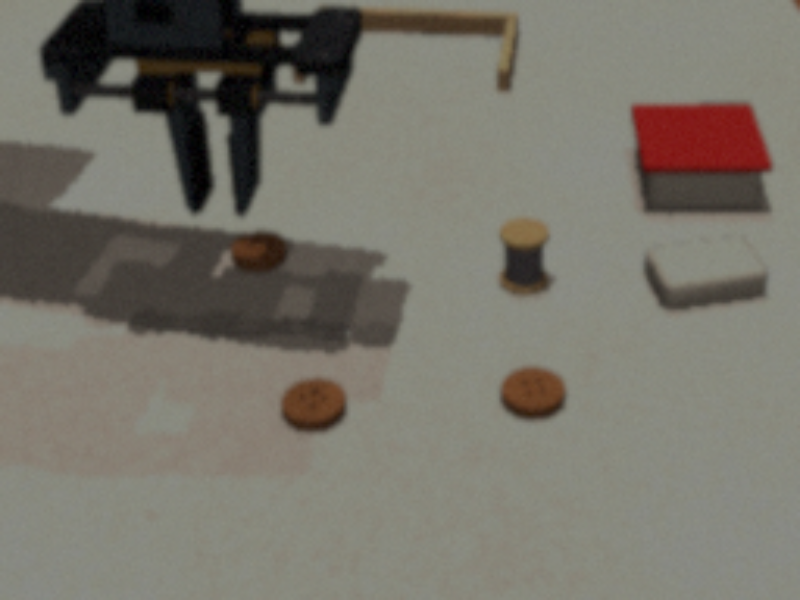

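The crop shows the half-open fingers (tips at about (200,210) and (242,212)) behind and above button 1 at (258,250), with the other two buttons at (313,403) and (533,391). I'll lower the fingers and push, cradling the button between the fingertip edges.

Call:
{"api": "step_arm", "payload": {"linear": [[0,0,0.153],[0,0,0.153],[0.055,0,0.153],[0.11,0,0.153],[0.165,0,0.153],[0.22,0,0.153],[0.275,0,0.153],[0.33,0,0.153],[0.385,0,0.153],[0.44,0,0.153],[0.495,0,0.153],[0.55,0,0.153],[0.605,0,0.153],[0.66,0,0.153],[0.715,0,0.153],[0.77,0,0.153],[0.825,0,0.153],[0.88,0,0.153],[0.935,0,0.153],[0.99,0,0.153]], "turn": [0,0,0,0,0,0,0,0,0,0,0,0,0,0,0,0,0,0,0,0]}}

```text
time_s: 5.82
ee_pos: [485.2, 180.2, 14.5]
ee_rot: [180.0, -0.0, 78.5]
force: [0.1, -0.4, 0.6]
gripper_width: 21.7
gripper_force: 0.0
```

```bash
cat >> h.py <<'E'
C=np.array([563.3,259.3]);a=np.radians(78.5);X=np.array([np.cos(a),np.sin(a)]);Y=np.array([-X[1],X[0]])
def fr(p): d=np.array(p[:2])-C;return [round(float(d@X),1),round(float(d@Y),1)]
E
python3 - <<'E'
from h import *
f=cams.grab_frame("side");g=cams.grab_frame("top")
for k in(f,g):print([(b,fr(b[0])) for b in buttons(k)])
s=env.state();print(s["ee_pos"],fr(s["ee_pos"]))
cv2.imwrite("pics/d.png",cv2.resize(np.hstack([f["color"][130:290,130:330],g["color"][150:310,100:300]]),(800,320)))
E
```

```text
[(([961.0, -445.2], 110.0), [-611.1, -530.2]), (([481.9, -218.1], 187.0), [-484.0, -15.4]), (([614.9, -220.9], 179.0), [-460.3, -146.3]), (([443.2, -47.7], 113.5), [-324.8, 56.5]), (([1006.7, -22.5], 14095.0), [-187.7, -490.7]), (([751.7, 807.5], 343.0), [574.8, -75.3])]
[(([439.8, -42.9], 208.0), [-320.8, 60.8]), (([478.6, -213.9], 201.0), [-480.6, -11.3]), (([613.1, -216.8], 191.5), [-456.6, -143.7]), (([779.2, 22.2], 961.5), [-189.3, -258.8])]
[485.70782752 180.80836386  14.48279838] [-92.4, 60.4]
```

View pics/d.png

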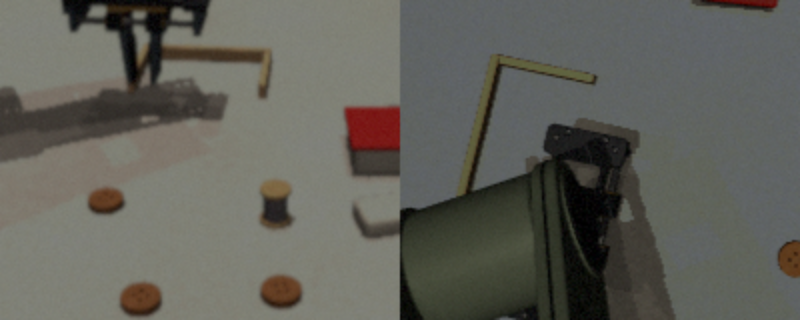

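Button 1 has not moved: the side view has it still at (105,200), with the fingers well past it. I'll check how high the tips really are.

Run:
```python
from h import *
f=cams.grab_frame("side");s=env.state();p=s["ee_pos"]
print(env.tips_ahead,s["force"],s["gripper_width"])
for z in(0,3.5,14.5,25):print(z,w2px(f,[p[0],p[1],z]))
u,v=[round(x) for x in w2px(f,[p[0],p[1],3])]
cv2.imwrite("pics/e.png",cv2.resize(f["color"][v-40:v+20,u-40:u+40],(800,600),interpolation=cv2.INTER_CUBIC)); print(u,v)
```

```text
11.0 [-0.36071306  0.57776193  0.7350466 ] 21.823765383471944
0 (np.float64(201.61450859125432), np.float64(182.99305315237822))
3.5 (np.float64(201.534132115174), np.float64(181.83676611031075))
14.5 (np.float64(201.27999273272198), np.float64(178.1807452303389))
25 (np.float64(201.03522039318912), np.float64(174.659477587609))
202 182
```

View pics/e.png

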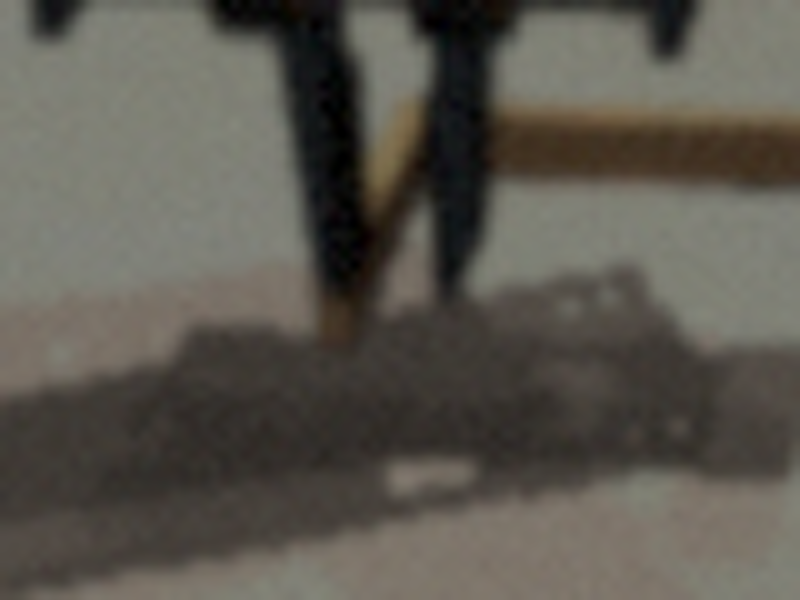

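The fingertips appear at v≈172, where a tip height of 3.5 mm would put them at v≈182. So they really sit about 30 mm up, and the reported height doesn't match. I'll go back behind the button and then lower in small steps, checking by sight and force.

Call:
{"api": "step_arm", "payload": {"linear": [[-0.99,0,-0.02],[-0.99,0,-0.02],[-0.99,0,-0.02],[-0.99,0,-0.02],[-0.99,0,-0.02],[-0.99,0,-0.02],[-0.99,0,-0.02],[-0.99,0,0.03],[-0.99,0,0.03],[-0.99,0,0.03]], "turn": [0,0,0,0,0,0,0,0,0,0]}}

```text
time_s: 7.22
ee_pos: [426.1, -111.0, 5.6]
ee_rot: [180.0, -0.0, 78.6]
force: [-0.3, -0.7, 0.1]
gripper_width: 22.4
gripper_force: 0.0
```

Run:
```python
from h import *
f=cams.grab_frame("side");s=env.state();p=s["ee_pos"];print(p,fr(p),s["force"],buttons(f))
for z in(0,20,40):print(z,w2px(f,[p[0],p[1],z]))
u,v=[round(x) for x in w2px(f,[p[0],p[1],3])];print(u,v)
# lowest dark pixels
g=cv2.cvtColor(f["color"],cv2.COLOR_BGR2GRAY);m=(g[v-50:v+20,u-40:u+40]<38)
for i in range(0,70,3):
  w=np.where(m[i])[0]; print(v-50+i,(w+u-40).tolist()[:3],(w+u-40).tolist()[-3:],len(w))
cv2.imwrite("pics/f.png",cv2.resize(f["color"][v-40:v+20,u-40:u+40],(800,600),interpolation=cv2.INTER_CUBIC))
```

```text
[ 426.17696195 -111.25626289    5.73630627] [-390.5, 60.5] [ 0.26358314 -0.01331404  0.2675022 ] [([961.0, -445.2], 114.0), ([481.9, -218.1], 197.5), ([614.7, -222.3], 186.5), ([1006.7, -22.5], 14073.0), ([743.4, 760.0], 469.0)]
0 (np.float64(173.55696897476557), np.float64(250.25088653648547))
20 (np.float64(172.66682904015377), np.float64(242.47283291132987))
40 (np.float64(171.7574770661069), np.float64(234.5269042508411))
173 249
199 [133, 134, 151] [209, 210, 211] 26
202 [133, 146, 147] [208, 209, 210] 44
205 [133, 139, 140] [207, 208, 209] 51
208 [146, 147, 148] [206, 207, 208] 49
211 [154, 155, 156] [205, 206, 207] 29
214 [157, 158, 159] [204, 205, 206] 21
217 [158, 159, 160] [181, 182, 183] 17
220 [159, 160, 161] [181, 182, 183] 17
223 [159, 160, 161] [181, 182, 183] 17
226 [159, 160, 161] [185, 186, 187] 24
229 [160, 161, 162] [188, 189, 190] 26
232 [161, 162, 163] [188, 189, 190] 25
235 [162, 163, 164] [183, 184, 185] 17
238 [162, 163, 164] [178, 179, 180] 10
241 [164, 165, 177] [165, 177, 178] 4
244 [] [] 0
247 [] [] 0
250 [] [] 0
253 [] [] 0
256 [] [] 0
259 [] [] 0
262 [] [] 0
265 [] [] 0
268 [] [] 0
```

View pics/f.png

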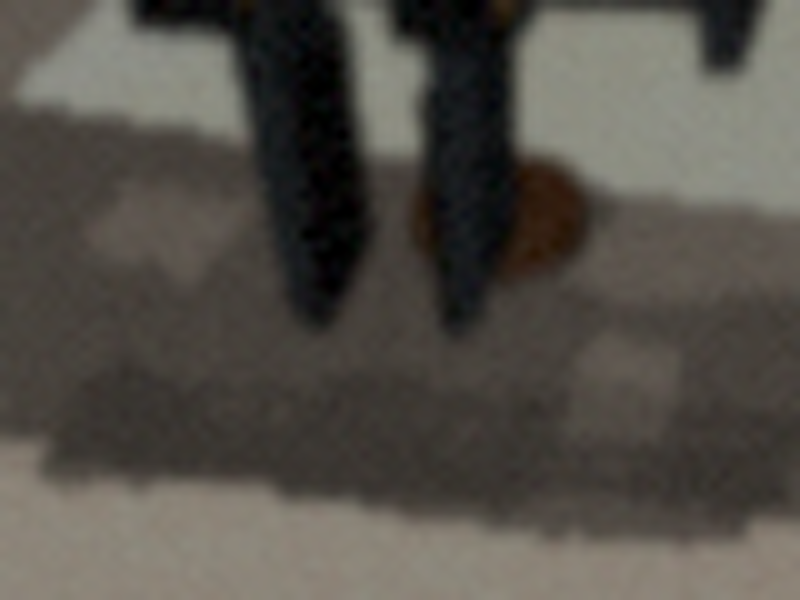

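The tips are at v≈241.5, so about 22 mm above the table, while the reported z of 5.6 would put them below it. That is a consistent offset of about 27 mm. I'll lower 16 mm more and check the force.

Call:
{"api": "step_arm", "payload": {"linear": [[0,0,0.02],[0,0,0.04],[0,0,0.055],[0,0,0.055],[0,0,0.055]], "turn": [0,0,0,0,0]}}

```text
time_s: 7.9
ee_pos: [425.8, -111.9, -11.1]
ee_rot: [180.0, -0.0, 78.5]
force: [0.5, -0.3, 0.2]
gripper_width: 22.2
gripper_force: 0.0
```

Run:
```python
from h import *
f=cams.grab_frame("side");s=env.state();p=s["ee_pos"];print(p,s["force"])
g=cv2.cvtColor(f["color"],cv2.COLOR_BGR2GRAY);u,v=173,250
for z in(0,5,10):print(z,w2px(f,[p[0],p[1],z]))
for i in range(232,258,2):
  w=np.where(g[i,133:213]<38)[0]+133; print(i,w.tolist()[:3],w.tolist()[-3:],len(w))
```

```text
[ 425.8604238  -111.9459013   -11.00651752] [0.18983551 0.28723565 0.65945193]
0 (np.float64(173.38672105561307), np.float64(250.45956245318501))
5 (np.float64(173.16535507595086), np.float64(248.52975844884293))
10 (np.float64(172.9428128902909), np.float64(246.58970062389216))
232 [160, 161, 162] [187, 189, 190] 25
234 [160, 161, 162] [186, 187, 188] 23
236 [161, 162, 163] [183, 184, 185] 19
238 [161, 162, 163] [182, 183, 184] 18
240 [161, 162, 163] [181, 182, 183] 17
242 [162, 163, 164] [181, 182, 183] 15
244 [163, 164, 165] [180, 181, 182] 12
246 [163, 164, 165] [179, 180, 181] 9
248 [164, 165, 166] [178, 179, 180] 6
250 [] [] 0
252 [] [] 0
254 [] [] 0
256 [] [] 0
```

Call:
{"api": "step_arm", "payload": {"linear": [[0.055,0.007,0],[0.11,0.007,0],[0.165,0.007,0],[0.22,0.007,0],[0.275,0.007,0],[0.33,0.007,0],[0.385,0.007,0],[0.44,0.007,0],[0.495,0.007,0],[0.55,0.007,0],[0.605,0.01,0],[0.66,0.013,0],[0.715,0.016,0],[0.77,0.019,0],[0.825,0.022,0],[0.88,0.025,0],[0.935,0.027,0],[0.99,0.03,0],[0.99,0.03,0]], "turn": [0,0,0,0,0,0,0,0,0,0,0,0,0,0,0,0,0,0,0]}}

```text
time_s: 10.32
ee_pos: [494.3, 178.5, -11.1]
ee_rot: [180.0, -0.0, 78.6]
force: [-0.3, -0.2, -0.4]
gripper_width: 22.1
gripper_force: 0.0
```

Run:
```python
from h import *
f=cams.grab_frame("side");g=cams.grab_frame("top")
for k in(f,g):print([(b,fr(b[0])) for b in buttons(k)])
s=env.state();print(s["ee_pos"],fr(s["ee_pos"]),s["force"])
cv2.imwrite("pics/g.png",cv2.resize(np.hstack([f["color"][130:230,150:280],g["color"][160:260,120:250]]),(800,308)))
```

```text
[(([961.0, -445.2], 110.0), [-611.1, -530.2]), (([481.9, -218.1], 186.5), [-484.0, -15.4]), (([614.7, -222.3], 182.0), [-461.7, -146.4]), (([443.2, -47.7], 111.5), [-324.8, 56.5]), (([1006.7, -22.5], 14094.5), [-187.7, -490.7]), (([745.4, 789.8], 344.5), [556.2, -72.7])]
[(([439.5, -43.0], 209.0), [-320.9, 61.0]), (([478.6, -213.9], 201.0), [-480.6, -11.3]), (([613.1, -216.8], 191.5), [-456.6, -143.7]), (([780.4, 21.6], 874.5), [-189.6, -260.1])]
[493.50697211 177.2890933  -11.17293338] [-94.3, 52.0] [-0.07614273  0.06872731  0.22163891]
```

View pics/g.png

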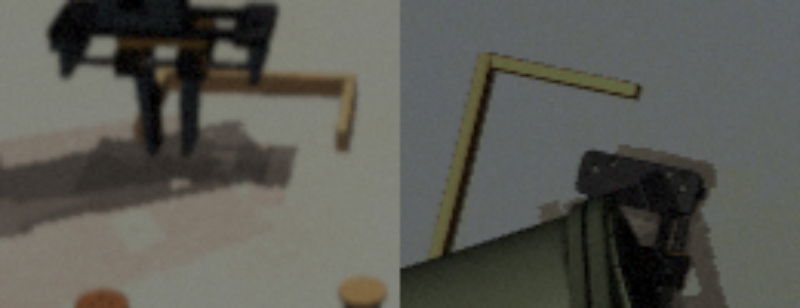

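Still not moved: the tips (left view, (153,155) and (188,152)) must be passing just over the 10 mm button. I'll find the table by touch here, where it is clear.

Call:
{"api": "step_arm", "payload": {"linear": [[0,0,0.013],[0,0,0.013],[0,0,0.013]], "turn": [0,0,0]}}

```text
time_s: 10.8
ee_pos: [493.7, 177.0, -15.0]
ee_rot: [-180.0, 0.0, 78.5]
force: [0.2, -1.0, 0.1]
gripper_width: 21.9
gripper_force: 0.0
```

Call:
{"api": "step_arm", "payload": {"linear": [[0,0,0.008],[0,0,0.008],[0,0,0.008]], "turn": [0,0,0]}}

```text
time_s: 11.18
ee_pos: [493.8, 177.4, -17.4]
ee_rot: [-180.0, -0.0, 78.5]
force: [-0.6, -0.5, -0.7]
gripper_width: 21.8
gripper_force: 0.0
```

Run:
```python
from h import *
s=env.state();print(s["ee_pos"],s["force"])
```

```text
[493.80640738 177.36042061 -17.3817307 ] [-0.6012246  -0.53938037 -0.65585457]
```

Call:
{"api": "step_arm", "payload": {"linear": [[0,0,0.008],[0,0,0.008]], "turn": [0,0]}}

```text
time_s: 11.42
ee_pos: [493.6, 177.3, -19.9]
ee_rot: [-180.0, 0.0, 78.5]
force: [-0.3, -0.8, -0.8]
gripper_width: 21.7
gripper_force: 0.0
```

Call:
{"api": "step_arm", "payload": {"linear": [[0,0,0.007],[0,0,0.007]], "turn": [0,0]}}

```text
time_s: 11.68
ee_pos: [493.7, 177.3, -22.0]
ee_rot: [-180.0, 0.0, 78.5]
force: [0.5, -0.8, 1.1]
gripper_width: 22.1
gripper_force: 0.0
```

Call:
{"api": "step_arm", "payload": {"linear": [[0,0,0.006],[0,0,0.006]], "turn": [0,0]}}

```text
time_s: 11.92
ee_pos: [493.7, 177.3, -23.8]
ee_rot: [-180.0, 0.0, 78.5]
force: [-0.5, -0.4, 0.3]
gripper_width: 21.9
gripper_force: 0.0
```

Run:
```python
from h import *
f=cams.grab_frame("side");s=env.state();p=s["ee_pos"];print(p,s["force"])
g=cv2.cvtColor(f["color"],cv2.COLOR_BGR2GRAY)
for z in(0,5,10):print(z,w2px(f,[p[0],p[1],z]))
for i in range(172,190,1): print(i,g[i,193:217].tolist())
```

```text
[493.76031309 177.34676715 -23.73036026] [ 0.18097394 -0.50858239  0.17344062]
0 (np.float64(204.8760949700779), np.float64(183.27095423805378))
5 (np.float64(204.76784861590033), np.float64(181.61674331500086))
10 (np.float64(204.6591511411317), np.float64(179.9556384081736))
172 [84, 60, 40, 23, 19, 20, 9, 0, 19, 57, 99, 108, 106, 107, 95, 59, 21, 15, 26, 19, 19, 42, 74, 75]
173 [89, 58, 44, 28, 22, 21, 1, 7, 8, 46, 81, 86, 89, 84, 78, 45, 23, 21, 25, 23, 20, 46, 67, 77]
174 [86, 63, 51, 35, 23, 15, 10, 3, 15, 29, 51, 61, 66, 62, 62, 39, 23, 21, 21, 20, 22, 40, 67, 78]
175 [76, 60, 49, 42, 29, 18, 15, 6, 6, 27, 45, 55, 61, 56, 54, 41, 27, 22, 25, 21, 18, 42, 66, 69]
176 [65, 55, 40, 35, 28, 26, 12, 0, 14, 14, 44, 55, 59, 55, 53, 45, 24, 21, 28, 27, 17, 35, 57, 67]
177 [61, 55, 50, 38, 31, 20, 21, 7, 3, 19, 41, 54, 59, 59, 56, 46, 25, 18, 23, 19, 16, 34, 51, 60]
178 [59, 55, 55, 34, 24, 22, 11, 16, 13, 13, 39, 55, 58, 57, 59, 48, 24, 22, 23, 18, 20, 38, 51, 60]
179 [53, 60, 59, 44, 33, 26, 12, 6, 16, 21, 43, 55, 56, 60, 60, 49, 30, 23, 19, 19, 26, 41, 54, 55]
180 [53, 55, 56, 53, 43
[... 282 characters left out ...]
9, 55, 48, 47, 41, 29, 11, 15, 26, 46, 46, 46, 47, 49, 50, 44, 30, 17, 21, 27, 41, 46, 48, 48]
184 [50, 47, 47, 47, 44, 33, 31, 22, 32, 41, 45, 47, 47, 48, 49, 40, 22, 23, 23, 39, 45, 48, 48, 48]
185 [47, 46, 46, 47, 46, 41, 39, 36, 41, 47, 46, 48, 47, 47, 47, 46, 36, 30, 35, 40, 43, 47, 46, 49]
186 [49, 49, 49, 52, 47, 43, 46, 45, 44, 45, 49, 49, 49, 49, 49, 45, 45, 42, 39, 42, 42, 48, 46, 46]
187 [45, 46, 47, 48, 47, 47, 47, 43, 46, 47, 46, 47, 48, 44, 48, 45, 50, 47, 42, 46, 45, 47, 47, 48]
188 [48, 50, 51, 48, 47, 49, 49, 44, 52, 49, 49, 51, 52, 63, 64, 62, 64, 59, 59, 55, 51, 48, 51, 49]
189 [50, 48, 51, 47, 50, 54, 50, 55, 60, 58, 58, 60, 70, 87, 97, 94, 89, 84, 79, 73, 55, 46, 52, 56]
```

Allowing for the near edges of the 32 mm pads, v≈185 puts the tips about 4 mm up, and the earlier pass was at about 15 mm. This height will do, so I'll go back raised, come down behind button 1 and push.

Call:
{"api": "step_arm", "payload": {"linear": [[0,0,-0.1],[-0.2,-0.02,-0.1],[-0.4,-0.02,-0.1],[-0.6,-0.02,-0.1],[-0.8,-0.02,-0.1],[-0.99,-0.02,-0.1],[-0.99,-0.02,-0.1],[-0.99,-0.02,-0.1],[-0.99,-0.02,-0.1],[-0.99,-0.02,0],[-0.99,-0.02,0],[-0.99,-0.02,0]], "turn": [0,0,0,0,0,0,0,0,0,0,0,0]}}

```text
time_s: 13.48
ee_pos: [429.2, -111.8, -23.3]
ee_rot: [180.0, -0.0, 78.6]
force: [0.2, 0.3, 0.0]
gripper_width: 21.9
gripper_force: 0.0
```

Call:
{"api": "step_arm", "payload": {"linear": [[0.05,0,0],[0.1,0,0],[0.15,0,0],[0.2,0,0],[0.25,0,0],[0.3,0,0],[0.35,0,0],[0.4,0,0],[0.4,0,0]], "turn": [0,0,0,0,0,0,0,0,0]}}

```text
time_s: 14.6
ee_pos: [452.9, 6.1, -23.7]
ee_rot: [180.0, -0.0, 78.6]
force: [0.1, -0.4, 0.3]
gripper_width: 21.4
gripper_force: 0.0
```

Run:
```python
from h import *
f=cams.grab_frame("side");g=cams.grab_frame("top")
for k in(f,g):print([(b,fr(b[0])) for b in buttons(k)])
s=env.state();print(s["ee_pos"],fr(s["ee_pos"]),s["force"])
cv2.imwrite("pics/i.png",cv2.resize(np.hstack([f["color"][160:260,130:260],g["color"][180:280,200:330]]),(800,308)))
```

```text
[(([961.0, -445.2], 111.0), [-611.1, -530.2]), (([481.9, -218.1], 189.0), [-484.0, -15.4]), (([615.1, -220.9], 184.0), [-460.2, -146.5]), (([1006.7, -22.5], 14084.5), [-187.7, -490.7]), (([743.8, 777.9], 422.0), [544.2, -73.5])]
[(([478.6, -213.9], 199.5), [-480.6, -11.3]), (([613.1, -216.8], 190.5), [-456.6, -143.7]), (([782.0, 23.4], 1273.5), [-187.6, -261.3])]
[452.4738477    5.21303335 -23.74311482] [-271.1, 57.9] [-0.22092935  0.15982612  0.11945027]
```

View pics/i.png

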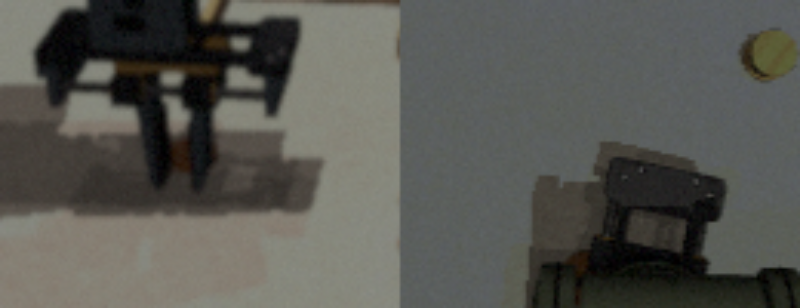

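The push now works: the brown button sits between and ahead of the fingers at (180,155) in the side crop and at (580,262) in the top crop. I'll carry it into the frame.

Call:
{"api": "step_arm", "payload": {"linear": [[0.055,0.002,0],[0.11,0.004,0],[0.165,0.006,0],[0.22,0.008,0],[0.275,0.01,0],[0.33,0.012,0],[0.385,0.014,0],[0.44,0.016,0],[0.495,0.018,0],[0.55,0.02,0],[0.605,0.02,0],[0.66,0.02,0],[0.715,0.02,0],[0.77,0.02,0],[0.81,0.02,0],[0.84,0.02,0],[0.86,0.02,0],[0.86,0.02,0]], "turn": [0,0,0,0,0,0,0,0,0,0,0,0,0,0,0,0,0,0]}}

```text
time_s: 16.95
ee_pos: [510.0, 256.9, -23.7]
ee_rot: [-180.0, 0.0, 78.5]
force: [-0.2, -0.0, -0.5]
gripper_width: 22.0
gripper_force: 0.0
```

Call:
{"api": "step_arm", "payload": {"linear": [[-0.1,0,0],[-0.2,0,0],[-0.4,0.1,-0.1],[-0.6,0.2,-0.1],[-0.8,0.2,-0.1],[-1,0.2,-0.1],[-1,0.2,-0.1],[-1,0.2,-0.1],[-1,0.2,-0.1]], "turn": [0,0,0,0,0,0,0,0,0]}}

```text
time_s: 18.08
ee_pos: [509.2, -48.0, 6.4]
ee_rot: [180.0, -0.0, 78.6]
force: [0.0, 0.8, -0.4]
gripper_width: 21.8
gripper_force: 0.0
```

Run:
```python
from h import *
f=cams.grab_frame("side");g=cams.grab_frame("top")
for k in(f,g):print([(b,fr(b[0])) for b in buttons(k)])
s=env.state();print(s["ee_pos"],fr(s["ee_pos"]),s["force"])
```

```text
[(([961.0, -445.2], 112.0), [-611.1, -530.2]), (([481.7, -218.9], 194.5), [-484.9, -15.4]), (([614.7, -222.3], 184.5), [-461.7, -146.4]), (([1006.7, -22.5], 14096.0), [-187.7, -490.7]), (([757.5, 806.8], 407.0), [575.2, -81.1])]
[(([515.8, 290.6], 209.5), [21.2, 52.8]), (([613.1, -216.8], 191.5), [-456.6, -143.7]), (([780.4, 20.4], 724.0), [-190.8, -260.4])]
[509.20751726 -47.84598478   6.30878502] [-311.8, -8.2] [-0.36136551 -0.23326182  0.61420963]
```

Button 1 is at (21, 53) mm in the frame, well inside. Next is button 2.

Call:
{"api": "step_arm", "payload": {"linear": [[-0.2,0.017,0],[-0.4,0.017,0],[-0.6,0.017,0],[-0.773,0.017,0],[-0.773,0.017,0],[-0.773,0.017,0],[-0.773,0.017,0],[-0.773,0.017,0.1],[-0.773,0.017,0.1],[-0.773,0.017,0.1]], "turn": [0,0,0,0,0,0,0,0,0,0]}}

```text
time_s: 19.42
ee_pos: [468.3, -276.9, -23.1]
ee_rot: [180.0, 0.0, 78.6]
force: [-0.2, -0.2, -0.2]
gripper_width: 21.4
gripper_force: 0.0
```

Call:
{"api": "step_arm", "payload": {"linear": [[0.05,0,0],[0.1,0,0],[0.15,0,0],[0.2,-0.002,0],[0.25,-0.004,0],[0.3,-0.006,0],[0.35,-0.008,0],[0.4,-0.01,0],[0.45,-0.012,0],[0.5,-0.014,0],[0.55,-0.016,0],[0.6,-0.018,0],[0.65,-0.02,0],[0.7,-0.022,0],[0.75,-0.024,0],[0.8,-0.026,0],[0.85,-0.028,0],[0.877,-0.03,0],[0.877,-0.03,0]], "turn": [0,0,0,0,0,0,0,0,0,0,0,0,0,0,0,0,0,0,0]}}

```text
time_s: 21.8
ee_pos: [511.3, -17.3, -23.7]
ee_rot: [-180.0, -0.0, 78.6]
force: [0.1, -0.5, 0.4]
gripper_width: 21.4
gripper_force: 0.0
```

Run:
```python
from h import *
f=cams.grab_frame("side");g=cams.grab_frame("top")
for k in(f,g):print([(b,fr(b[0])) for b in buttons(k)])
s=env.state();print(s["ee_pos"],fr(s["ee_pos"]),s["force"])
```

```text
[(([961.0, -445.2], 111.0), [-611.1, -530.2]), (([614.7, -222.3], 183.5), [-461.7, -146.4]), (([1007.9, -22.7], 14086.5), [-187.7, -491.9]), (([757.0, 788.5], 409.0), [557.2, -84.3])]
[(([515.8, 290.6], 208.5), [21.2, 52.8]), (([613.1, -216.8], 190.5), [-456.6, -143.7]), (([781.3, 27.2], 1031.0), [-184.0, -259.9])]
[511.24705209 -17.95831888 -23.69807716] [-282.1, -4.3] [ 0.03362501 -0.45105235 -0.12451911]
```

Call:
{"api": "step_arm", "payload": {"linear": [[0.05,-0.001,0],[0.1,-0.002,0],[0.15,-0.003,0],[0.2,-0.004,0],[0.25,-0.005,0],[0.3,-0.006,0],[0.35,-0.008,0],[0.4,-0.01,0],[0.45,-0.012,0],[0.5,-0.013,0],[0.55,-0.013,0],[0.6,-0.013,0],[0.65,-0.013,0],[0.7,-0.013,0],[0.75,-0.013,0],[0.79,-0.013,0],[0.83,-0.013,0],[0.86,-0.013,0],[0.877,-0.013,0],[0.877,-0.013,0]], "turn": [0,0,0,0,0,0,0,0,0,0,0,0,0,0,0,0,0,0,0,0]}}

```text
time_s: 24.4
ee_pos: [560.0, 240.9, -23.7]
ee_rot: [-180.0, -0.0, 78.5]
force: [0.4, 0.8, -0.3]
gripper_width: 22.0
gripper_force: 0.0
```

Call:
{"api": "step_arm", "payload": {"linear": [[-0.1,0,0],[-0.2,0,0],[-0.4,0,-0.25],[-0.6,0,-0.25],[-0.8,0,-0.25],[-1,0,-0.25],[-1,0,-0.25],[-1,0,-0.25],[-1,0,-0.25]], "turn": [0,0,0,0,0,0,0,0,0]}}

```text
time_s: 25.52
ee_pos: [500.5, -52.1, 51.3]
ee_rot: [180.0, -0.0, 78.5]
force: [0.2, -0.1, 0.7]
gripper_width: 21.9
gripper_force: 0.0
```

Run:
```python
from h import *
f=cams.grab_frame("side");g=cams.grab_frame("top")
for k in(f,g):print([(b,fr(b[0])) for b in buttons(k)])
s=env.state();print(s["ee_pos"],fr(s["ee_pos"]),s["force"])
```

```text
[(([961.0, -445.2], 110.0), [-611.1, -530.2]), (([614.7, -222.3], 185.5), [-461.7, -146.4]), (([1006.7, -22.5], 14091.0), [-187.7, -490.7]), (([750.9, 801.4], 400.0), [568.6, -75.8])]
[(([515.8, 290.6], 210.5), [21.2, 52.8]), (([566.4, 274.7], 203.0), [15.7, 0.0]), (([613.1, -216.8], 193.5), [-456.6, -143.7]), (([779.2, 21.6], 943.5), [-189.9, -259.0])]
[500.46608545 -51.83619056  51.16495391] [-317.4, -0.5] [ 0.58555584  0.46503026 -0.20746981]
```

Button 2 is at (16, 0). For button 3, I'll first push it sideways, clear of the reel's line, with the outer finger face.

Call:
{"api": "step_arm", "payload": {"linear": [[-0.15,0.2,0],[-0.3,0.4,0],[-0.463,0.6,0],[-0.463,0.7,0],[-0.463,0.7,0],[-0.463,0.7,0],[-0.463,0.7,0],[-0.463,0.7,0.15],[-0.463,0.7,0.25],[-0.463,0.7,0.25],[-0.463,0.7,0.25]], "turn": [0,0,0,0,0,0,0,0,0,0,0]}}

```text
time_s: 27.0
ee_pos: [678.6, -230.9, -22.0]
ee_rot: [179.9, 0.0, 78.5]
force: [0.4, 0.3, 0.3]
gripper_width: 22.1
gripper_force: 0.0
```

Call:
{"api": "step_arm", "payload": {"linear": [[0,-0.05,0],[0,-0.09,0],[0,-0.13,0],[0,-0.17,0],[0,-0.21,0],[0,-0.25,0],[0,-0.29,0],[0,-0.33,0],[0,-0.36,0],[0,-0.383,0],[0,-0.383,0],[0,-0.34,0],[-0.1,-0.34,0],[-0.2,-0.34,0],[-0.28,-0.34,0],[-0.28,-0.34,-0.05],[-0.28,-0.34,-0.05]], "turn": [0,0,0,0,0,0,0,0,0,0,0,0,0,0,0,0,0]}}

```text
time_s: 29.12
ee_pos: [562.4, -293.3, -7.4]
ee_rot: [179.9, 0.0, 78.5]
force: [0.4, 1.0, -0.8]
gripper_width: 22.0
gripper_force: 0.0
```

Run:
```python
from h import *
f=cams.grab_frame("side");g=cams.grab_frame("top")
for k in(f,g):print([(b,fr(b[0])) for b in buttons(k)])
s=env.state();print(s["ee_pos"],fr(s["ee_pos"]),s["force"])
```

```text
[(([961.6, -444.2], 116.0), [-610.0, -530.6]), (([520.0, 298.8], 88.0), [30.1, 50.3]), (([1006.7, -22.5], 14059.0), [-187.7, -490.7]), (([882.5, 824.3], 182.0), [617.3, -200.1])]
[(([515.8, 290.6], 204.5), [21.2, 52.8]), (([566.1, 274.6], 201.5), [15.6, 0.3]), (([778.0, 24.0], 1113.5), [-187.8, -257.3])]
[ 561.76474375 -292.42298911   -8.3146615 ] [-541.0, -108.5] [0.04640602 0.5543936  0.1450099 ]
```

Button 3 is hidden behind the arm, so I'll swing aside to see it.

Call:
{"api": "step_arm", "payload": {"linear": [[0,-0.2,0],[0,-0.4,0],[0,-0.56,0],[0,-0.56,0],[0,-0.56,0]], "turn": [0,0,0,0,0]}}

```text
time_s: 29.85
ee_pos: [398.2, -259.9, -8.2]
ee_rot: [179.9, 0.0, 78.5]
force: [0.7, -0.1, -0.1]
gripper_width: 22.2
gripper_force: 0.0
```

Run:
```python
from h import *
f=cams.grab_frame("side");g=cams.grab_frame("top")
for k in(f,g):print([(b,fr(b[0])) for b in buttons(k)])
s=env.state();print(s["ee_pos"],fr(s["ee_pos"]),s["force"])
```

```text
[(([961.0, -445.2], 117.0), [-611.1, -530.2]), (([531.3, -204.4], 185.0), [-460.8, -61.1]), (([515.9, 306.0], 95.0), [36.3, 55.8]), (([1006.7, -22.5], 14060.0), [-187.7, -490.7]), (([745.7, 777.6], 560.0), [544.3, -75.4])]
[(([515.9, 290.9], 204.5), [21.5, 52.7]), (([528.4, -199.1], 194.0), [-456.2, -57.2]), (([566.1, 274.6], 202.0), [15.6, 0.3]), (([784.0, 25.2], 1088.5), [-185.4, -262.9])]
[ 398.66633703 -260.21599105   -8.45635443] [-541.9, 57.8] [ 0.84458676 -0.16562547  0.15788238]
```

Call:
{"api": "step_arm", "payload": {"linear": [[0,0.2,0],[0,0.393,0],[0,0.393,0],[0,0.393,0],[0,0.393,0.05],[0,0.393,0.05],[0,0.393,0.05]], "turn": [0,0,0,0,0,0,0]}}

```text
time_s: 30.82
ee_pos: [511.8, -283.1, -23.8]
ee_rot: [-180.0, -0.0, 78.5]
force: [-0.5, -1.1, 0.8]
gripper_width: 22.1
gripper_force: 0.0
```

Call:
{"api": "step_arm", "payload": {"linear": [[0.05,0,0],[0.1,0,0],[0.15,0,0],[0.2,-0.002,0],[0.25,-0.006,0],[0.3,-0.01,0],[0.35,-0.014,0],[0.4,-0.018,0],[0.45,-0.02,0],[0.5,-0.023,0],[0.55,-0.027,0],[0.6,-0.027,0],[0.65,-0.027,0],[0.7,-0.027,0],[0.75,-0.027,0],[0.8,-0.027,0],[0.847,-0.027,0],[0.847,-0.027,0]], "turn": [0,0,0,0,0,0,0,0,0,0,0,0,0,0,0,0,0,0]}}

```text
time_s: 33.08
ee_pos: [555.4, -31.6, -23.7]
ee_rot: [180.0, -0.0, 78.6]
force: [0.4, 0.2, -0.7]
gripper_width: 22.3
gripper_force: 0.0
```

Call:
{"api": "step_arm", "payload": {"linear": [[0.05,0,0],[0.1,0,0],[0.15,0,0],[0.2,0,0],[0.25,0,0],[0.3,0,0],[0.35,0,0],[0.4,0,0],[0.45,0,0],[0.5,0,0],[0.55,0,0],[0.6,0,0],[0.65,0,0],[0.7,0,0],[0.75,0,0],[0.79,0,0],[0.82,0,0],[0.847,0,0],[0.847,0,0]], "turn": [0,0,0,0,0,0,0,0,0,0,0,0,0,0,0,0,0,0,0]}}

```text
time_s: 35.45
ee_pos: [606.0, 216.8, -23.7]
ee_rot: [180.0, -0.0, 78.5]
force: [0.5, -0.3, 0.6]
gripper_width: 21.7
gripper_force: 0.0
```

Call:
{"api": "step_arm", "payload": {"linear": [[-0.1,0,0],[-0.2,0,0],[-0.4,0,-0.25],[-0.6,0,-0.3],[-0.8,0,-0.3],[-1,0,-0.3],[-1,0,-0.3],[-1,0,-0.3],[-1,0,-0.3]], "turn": [0,0,0,0,0,0,0,0,0]}}

```text
time_s: 36.58
ee_pos: [546.0, -77.1, 66.3]
ee_rot: [-180.0, -0.0, 78.5]
force: [0.4, 0.0, -0.6]
gripper_width: 22.2
gripper_force: 0.0
```

Run:
```python
from h import *
g=cams.grab_frame("top")
print([(b,fr(b[0])) for b in buttons(g)])
s=env.state();print(s["time_s"],fr(s["ee_pos"]),s["force"])
cv2.imwrite("pics/j.png",cv2.resize(g["color"],(800,600)))
```

```text
[(([515.8, 290.6], 210.5), [21.2, 52.8]), (([566.1, 274.6], 206.0), [15.6, 0.3]), (([612.2, 251.1], 198.5), [1.7, -49.6]), (([780.3, 23.2], 1064.5), [-188.1, -259.7])]
36.625 [-332.7, -50.2] [ 0.0328727   0.59928948 -0.71573548]
```

View pics/j.png

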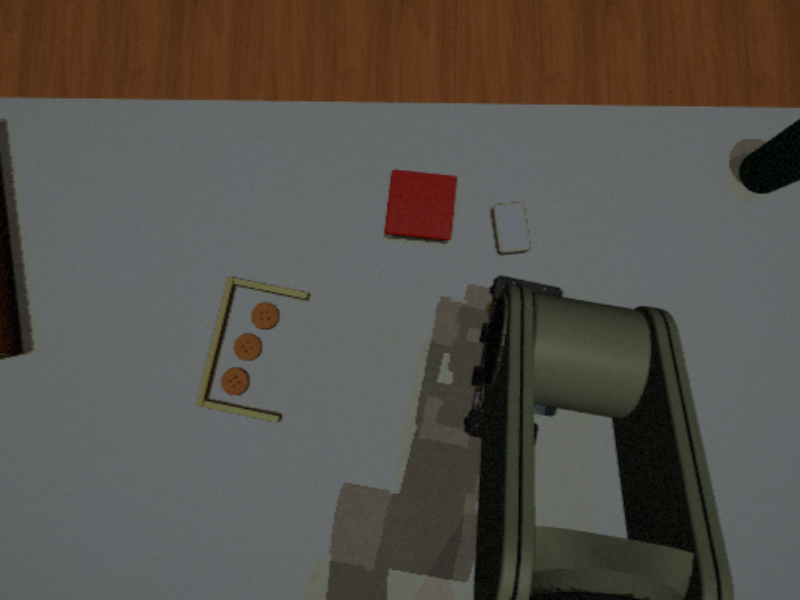

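The picture shows all three buttons inside the frame at (265,315), (248,346) and (235,381), with the tub and soap where they were and the arm clear and raised. The arm hides the reel from above, but the fingers passed about 30 mm from it.

```bash
python3 -c "
from workcell import env
print(env.job_done())"
```

```text
the job is handed in; nothing more can be done
None
```

I handed the job in with all three buttons inside the frame, at about (21, 53), (16, 0) and (2, −50) mm in frame coordinates; the tub and soap are where they were, and the reel was hidden in the last picture but the fingers stayed about 30 mm clear of it.

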